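# Ready the cellar humidifier for filling

## Robot

A 6-joint arm with a two-finger parallel gripper is mounted at the origin on the work surface. World frame = base frame: x ahead of the robot, y to its left, z up, the work surface at z = 0. Lengths are in mm, angles in rad, forces in N, time in s.
With the tool pointing down it reaches from about 350 to 775 mm from the base axis. Payload 7.3 kg.
Tool frame: the origin (TCP) lies midway between the tips of the shut fingers; the grasp point (between the pads) lies 19 mm behind it; z points along the fingers, y is the line along which they close (so a half turn about z gives the same grasp; the last joint's range is limited). The gripper opens to 92 mm and grips with 3 to 60 N. Pads are 19 mm wide; open, the fingers measure 130 mm over their backs; the gripper's body (75 mm by 190 mm) begins 47 mm behind the grasp point.
Start: joints at [-1.454, 0.342, 1.524, -0, 1.275, -0.146], TCP at [136.409, -506.989, 226.741] pointing down, gripper open.
Joint ranges: [-2.53, 2.53], [-0.77, 2.02], [0.04, 2.7], [-1, 4.14], [0.28, 2.66], [-3.11, 3.11]. Speed limits (rad/s): [2.57, 2.57, 3.14, 3.14, 3.14, 3.14].

## Interface

Orientations are given as [roll, pitch, yaw] about the fixed x, y, z axes, in that order (R = Rz(yaw) Ry(pitch) Rx(roll)).
In Python, from plant import readout, vision, order, models gives the robot as it stands. The module is installed in compiled form; this text tells all that it offers.
- The arm moves only by the tool step_arm, never from a script. Its argument "series" is text: rows parted by semicolons, each of 7 numbers parted by spaces: the gripper's target within -1 to 1 (shut at 1, half-way at 0, fully open at -1), then the shift along the tool's x, y, z each as a share of 80 mm, from -1 to 1, then the turn, a rotation vector about the tool's x, y, z each as a share of 2 pi rad, from -1 to 1. In form: jaw x y z ax ay az; .... A call has 1 to 20 rows; each row is the pose to reach, as a shift and turn from the pose commanded when the call began, along the tool's axes at that moment, turning the shorter way round; what a row does not reach only later rows make up. A row lasts 1/10 s, in which the tool goes at most 50 mm and 8.59 degrees, less where a joint would pass 70% of its speed; a pose out of reach is approached as far as the arm can. A call with a number of a shift or a turn outside -1 to 1 is refused whole. A call with a gripper value outside its range is refused whole. The fingers move at their own pace and stop on an object; the grip force is fixed at half the most. Time passes only in rows, so rows that repeat a pose let the fingers close. It gives the time, the measured TCP pose, the force, the opening and the grip force at its end, in the units of the state.
- readout.get_obs(): the state, without advancing time (a new reading comes with each control period).
- vision.capture(name): name is "scene" or "top" or "wrist"; returns a dict with "frame" (400x640x3 uint8, red, green, blue), "depth" (400x640 float32, mm along the optical axis (not along the pixel's ray), 0 where there is no reading), "fovy" (degrees; the focal length in pixels is half the picture's height over the tangent of half this angle, whatever the lens; pixels are square), "cx", "cy" (the principal point, pixels), "rvec" (rotation vector, rad) and "tvec" (3), from world to camera coordinates, as OpenCV has them; the wrist camera has in their place "mount" (4x4, takes a point from camera to tool coordinates, whose origin is the TCP and whose axes are the flange's). Camera axes: x right, y down, z forward; pixel columns grow to the right and rows downward; lengths in mm; the calibration is good to about 2 mm. The wrist camera is an equidistant fisheye: a pixel r from the principal point sees the ray r / f radians off the axis. A picture is of the moment at which its call begins: read the wrist's pose just before it.
- order.close_job(): hands the job in; it is judged then, once.
Trained networks look in a picture, given as the dict that the camera call returned (one of the last four; its "shot" number tells which), for a name from the list of things; names that differ only in an ending like _2 or _b are one class to them, and where a whole thing is asked for, a point or a joint stands for the part that bears it (a point fixed in the world has none). Each returns a list of dicts, best first, with "p" (0 to 1); they miss things now and then, are a little off and sometimes report something else, mostly with a low value. They report only what shows in the picture. A call takes as long as a camera call. They do not tell look-alikes from the thing itself.
- models.look_for(picture, thing): "position" ([column, row] in pixels, amid what is visible of it).
- models.pinpoint(picture, thing): "position" ([column, row] in pixels: a listed point, or the origin of a listed thing).
The state is a dict: "time": time; "joint_positions": joint angles; "dq": joint speeds; "tau": joint torques, N m; "tool_pos": TCP position; "tcp_rot": TCP orientation; "contact_force": force on the tool from outside, world axes, zero at the start; "moment": the same for the moment, N m; "grip_width": finger opening in mm; "finger_force": force on a finger pad.
Only numpy, scipy, OpenCV 4.12 (cv2) and the standard library are available. Lean on these libraries where they do the work, as an engineer would, in place of code of your own. Each camera call takes 0.05 s, during which the arm holds its last target. There are 200 camera calls.

## Task

Get the cellar humidifier ready to be topped up: first push its open wick drawer fully home, past its detent until it seats, and only then unscrew the blue water cap on its deck. The two caps are threaded opposite ways and nothing shows which is which, so try the blue one both ways until you find the way it comes loose, then lift it straight off and finish with it still held in the gripper, a hand's breadth above its place over the humidifier. Leave the grey cap screwed down and do not shift or knock over the things standing around.

Things in the scene. Friction and masses are not known exactly. Their poses are not given: they have to be found in the camera images.
- humidifier: Fixed cellar humidifier, grey casing 240 (x) x 320 (y) x 185 mm high with a bright deck. Origin at the centre of its underside; x points from the front (drawer side, towards the robot) to the back. The two caps stand on the deck at x = -10 mm, one at y = +60, the other at y = -60 mm; which is which changes. The hygrometer stands on the rear of the deck.
- wick_drawer (a joint): How far the wick drawer stands open, m: 0 is home and seated; it starts 40 to 65 mm open. It slides along the humidifier's x axis (+x shuts it), with 1 N of friction. A spring detent resists from about 16 to 7 mm open with up to some 8 N; from some 4 mm on the spring draws the drawer home and keeps it there.
- drawer_front (a point): Middle of the outer face of the drawer front, the place to push: a flat upright panel 310 mm wide, 64 mm high, 15 mm thick, across the humidifier's x axis, just under the deck's edge. This point is 145 mm above the table, the deck 185 mm. With the drawer home it is at x = -135 mm of the humidifier. Axes as the humidifier's.
- blue_cap_center (a point): Blue water cap to take off: round ribbed screw cap, 54 mm across, 28 mm high, 60 g; point on its axis half-way up, z up the axis. Screwed down it is 209 mm above the table, the skirt 10 mm clear of the deck, its x axis along the humidifier's. Quick thread of unknown hand: the wrong way stops hard within 5 degrees; the right way turns freely, and 55 to 115 degrees (best 80) frees it for lifting.
- grey_cap_center (a point): Grey dosing cap, same shape, size and kind of thread as the blue one but of the opposite hand (right-hand loosens counter-clockwise seen from above, left-hand clockwise); it stays screwed down. Point on its axis half-way up. Either cap, once free, clears its neck when raised 25 mm.
- hygrometer_center (a point): Brass dial hygrometer on a small wooden foot, 60 mm wide and 56 mm high, standing loose on the rear of the humidifier's deck. Point on its axis 30 mm above its foot.
- jug_center (a point): Steel water jug, 92 mm across, 150 mm high, a handle on one side, standing to the left of the humidifier. Point half-way up.
- funnel_center (a point): Copper funnel standing mouth down, 100 mm across, 85 mm high, to the right of the humidifier. Point on its axis 40 mm up.
- bottle_a_center (a point): Full wine bottle, 75 mm across, 295 mm high, standing on the left. Point half-way up.
- bottle_b_center (a point): Full wine bottle, 75 mm across, 295 mm high, standing on the right. Point half-way up.
- glass_stem_center (a point): Stemmed tasting glass, 72 mm across, 171 mm high, standing on the right. Point on its axis half-way up.
- torch_center (a point): Aluminium hand torch lying on the right, 130 mm long, 36 mm thick at its head. Point at its middle.
Mind the look-alikes: they are no part of the job. What is meant by the part that bears glass_stem_center is not purple or yellow, and is the smaller of those in its own colour.

How it is judged (in metres and radians):
On the way, in this order (a step that is already met when the one before it is completed fails the run):
1. the wick drawer is pushed fully home and seated (value of joint wick_drawer below 0.003 m), for 0.2 s.
2. the blue cap is turned loose on its neck (value of joint wick_drawer below 0.003 m and angle between the x axis of blue_cap_center and the x axis of humidifier, either way round above 0.8 rad and z of blue_cap_center in the frame of humidifier below 0.217 m), for 0.02 s.
3. the blue cap is lifted off (value of joint wick_drawer below 0.003 m and z of blue_cap_center in the frame of humidifier above 0.259 m and contact force between the fingers and blue_cap above 1 N), for 0.2 s.
At the end, for the whole second after the job is handed in: Drawer home within 3 mm; blue cap held still by the fingers, 50 to 250 mm above its seat, within 150 mm of the humidifier's middle seen from above, touching nothing else; grey cap turned < 0.2 rad, moved < 8 mm; hygrometer moved < 20 mm, other things < 30 mm, standing ones upright (all of step 3 and z of grey_cap_center in the frame of humidifier below 0.215 m and angle between the x axis of grey_cap_center and the x axis of humidifier, either way round below 0.2 rad and distance of grey_cap_center from where it was at the start of the episode below 0.008 m and z of blue_cap_center in the frame of humidifier below 0.459 m and horizontal distance between blue_cap_center and humidifier below 0.15 m and linear speed of blue_cap below 0.05 m/s and contact force between blue_cap and humidifier below 0.05 N and contact force between blue_cap and grey_cap below 0.05 N and contact force between blue_cap and hygrometer below 0.05 N and angle between each of hygrometer_center, jug_center, funnel_center, bottle_a_center, bottle_b_center, glass_stem_center's own z axis and vertical below 0.3 rad and distance of hygrometer_center from where it was at the start of the episode below 0.02 m and distance of each of jug_center, funnel_center, bottle_a_center, bottle_b_center, glass_stem_center, torch_center from where it was at the start of the episode below 0.03 m); the arm keeps its last pose, push and grip.
It fails at once if the grey cap is unscrewed, turned or lifted (z of grey_cap_center in the frame of humidifier above 0.219 m or angle between the x axis of grey_cap_center and the x axis of humidifier, either way round above 0.3 rad).
It fails at once if something standing around is shifted or knocked over (angle between any of hygrometer_center, jug_center, funnel_center, bottle_a_center, bottle_b_center, glass_stem_center's own z axis and vertical above 0.6 rad or distance of hygrometer_center from where it was at the start of the episode above 0.04 m or distance of any of jug_center, funnel_center, bottle_a_center, bottle_b_center, glass_stem_center, torch_center from where it was at the start of the episode above 0.05 m).
It also fails if it takes over 64 s, if anything falls off the work surface, if the arm or the gripper's body presses on something with over 40 N, if the wrist force passes 120 N, or if a joint passes its speed limit or range.

## Working session

There is one attempt and no reset: what is moved stays moved. The work goes in short steps, Python scripts to look and compute and a tool call to move; the robot and the scene stay as the last step left them, time stands still between calls to the robot, and variables do not carry over. Pictures are saved under pics/ and viewed, at most 10 in all, crops included, and the job is handed in when it is done.

Besides the shell and the picture viewer there is one more tool, called as name(argument=value, ...), one argument or row to a line, values as JSON. step_arm: Moves the arm, as the interface text tells. Shift numbers are shares of 80 mm and turn numbers shares of 2 pi rad, none past 1 either way. Its arguments: {"type":"object","properties":{"series":{"type":"string"}},"required":["series"]}

```bash
mkdir -p pics
cat > h.py <<'E'
import numpy as np, cv2
from plant import readout, vision, order, models
from scipy.spatial.transform import Rotation as R
def f(c): return c["frame"].shape[0]/2/np.tan(np.radians(c["fovy"])/2)
def world(c,u,v,z=None):
    "pixel -> world: by depth, or on plane z"
    F=f(c); r=np.array([(u-c["cx"])/F,(v-c["cy"])/F,1.])
    M=R.from_rotvec(np.ravel(c["rvec"])).as_matrix(); t=np.ravel(c["tvec"])
    o=-M.T@t; d=M.T@r
    if z is None:
        p=c["depth"][int(round(v))-1:int(round(v))+2,int(round(u))-1:int(round(u))+2]; p=p[p>0]
        if len(p)==0: return np.full(3,np.nan)
        return o+d*np.median(p)
    return o+d*(z-o[2])/d[2]
E
python3 - <<'E'
from h import *
print(readout.get_obs())
Z=dict(humidifier=0,drawer_front=145,blue_cap_center=209,grey_cap_center=209,hygrometer_center=215,jug_center=75,funnel_center=40,bottle_a_center=147,glass_stem_center=85,torch_center=18)
for n in ("top","scene"):
    c=vision.capture(n); cv2.imwrite(f"pics/{n}1.png",c["frame"][:,:,::-1])
    for k,z in Z.items():
        for d in models.pinpoint(c,k)[:4]:
            u,v=d["position"]; print(n,k,round(d["p"],2),np.round([u,v]),world(c,u,v,z).round(),world(c,u,v).round())
E
```

```text
{'time': 0.0, 'joint_positions': array([-1.45397473e+00,  3.42754887e-01,  1.52502313e+00,  1.08718254e-05,
        1.27541948e+00, -1.45993106e-01]), 'dq': array([ 3.70197728e-05, -2.89958841e-03,  9.15317943e-04,  2.99536099e-04,
        1.72990410e-03,  2.35447972e-03]), 'tau': array([ 5.59446198e-04, -4.31247389e+01, -2.44220996e+01,  7.17154378e-02,
        5.60637563e-02, -1.50032861e-04]), 'tool_pos': array([ 136.37396773, -506.5472314 ,  226.02615062]), 'tcp_rot': array([-3.14000640e+00, -2.43749349e-04,  2.62811336e-01]), 'contact_force': array([-0.50420634, -0.34140785, -1.12794123]), 'moment': array([ 0.04517059, -0.00440628, -0.05851051]), 'finger_force': 0.0, 'grip_width': 92.03685264968708}
top drawer_front 0.79 [312. 207.] [462.   2. 145.] [460.   1. 168.]
top drawer_front 0.71 [225. 169.] [574. 253. 145.] [600. 290.   5.]
top blue_cap_center 0.79 [320. 141.] [638. -24. 209.] [634. -24. 224.]
top grey_cap_center 0.53 [279. 142.] [636.  88. 209.] [632.  87. 224.]
top hygrometer_center 0.72 [291. 106.] [735.  56. 215.] [726.  53. 241.]
top jug_center 0.85 [227. 167.] [59
[... 922 characters left out ...]
5. 222.]
scene hygrometer_center 0.59 [366. 232.] [727.  47. 215.] [739.  41. 237.]
scene jug_center 0.82 [408. 206.] [600. 274.  75.] [620. 259. 111.]
scene funnel_center 0.76 [283. 259.] [ 650. -226.   40.] [ 652. -227.   44.]
scene bottle_a_center 0.86 [428. 159.] [464. 405. 147.] [494. 381. 192.]
scene glass_stem_center 0.76 [260. 178.] [ 309. -223.   85.] [ 368. -228.  163.]
scene glass_stem_center 0.71 [201. 211.] [ 387. -466.   85.] [ 415. -461.  125.]
scene glass_stem_center 0.7 [196. 180.] [ 240. -462.   85.] [ 306. -453.  168.]
scene glass_stem_center 0.68 [219. 232.] [ 498. -421.   85.] [ 536. -416.  146.]
scene torch_center 0.62 [237. 218.] [ 417. -346.   18.] [ 425. -346.   30.]
```

View pics/top1.png

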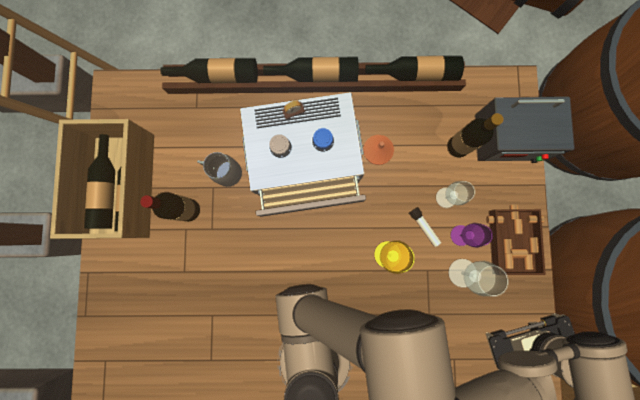

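View pics/scene1.png

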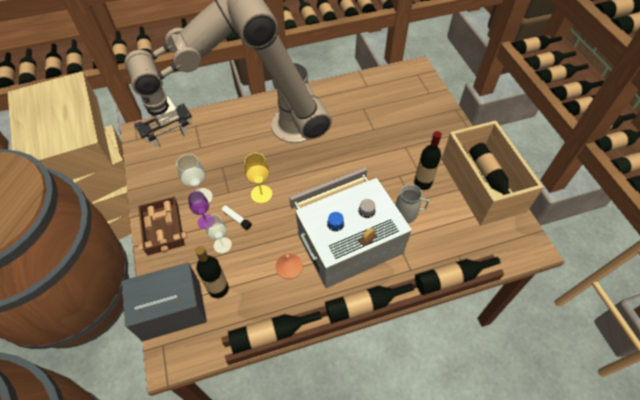

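The top view shows the humidifier slightly yawed, with blue cap (322,139), grey cap (281,145), drawer bar (257,213)–(364,198), and the yellow glass (394,256) closest on the right. Next I refine the poses with segmentation.

Run:
```python
from h import *
for n in ("top","scene"):
    c=vision.capture(n); F=f(c)
    print(n,"px mm",c["tvec"].ravel() if hasattr(c["tvec"],'ravel') else c["tvec"],F)
    M=R.from_rotvec(np.ravel(c["rvec"])).as_matrix(); t=np.ravel(c["tvec"])
    v,u=np.mgrid[0:400,0:640]; d=c["depth"]
    P=(np.dstack([(u-c["cx"])/F*d,(v-c["cy"])/F*d,d])-t)@M
    fr=c["frame"].astype(int); x,y,z=P[...,0],P[...,1],P[...,2]
    box=(x>420)&(x<800)&(abs(y-30)<230)&(d>0)
    def rect(m,name):
        q=P[m][:,:2].astype(np.float32); print(name,len(q),cv2.minAreaRect(q),"z",np.median(P[m][:,2]).round(1))
    m=box&(abs(z-185)<8)&(fr.min(2)>150); n_,L,S,_=cv2.connectedComponentsWithStats(m.astype(np.uint8)); rect(L==1+S[1:,4].argmax(),"deck")
    b=box&(fr[...,2]>fr[...,0]+60)&(z>190)
    for mm,nm in ((b,"blue"),(box&(z>217)&(z<232)&(x<690)&(y>40)&(y<140),"grey"),(b&(z>217),"bluetop")): 
        rect(mm,nm); print(P[mm].mean(0).round(1), u[mm].mean().round(1),v[mm].mean().round(1), world(c,u[mm].mean(),v[mm].mean(),223 if nm!="blue" else 209).round(1))
    rect(box&(z>155)&(z<186)&(x<500),"front")
    rect(box&(z>196)&(x>690),"hyg");
```

```text
top px mm [ -28.29798462  519.41443202 1192.8709084 ] 386.53508277854553
deck 6966 ((647.21240234375, 31.158981323242188), (239.7439422607422, 319.77142333984375), 8.015190124511719) z 185.2
blue 298 ((644.8333129882812, -30.030662536621094), (50.92526626586914, 51.33986282348633), 43.01976776123047) z 223.8
[644.7 -30.2 223.6] 322.5 137.4 [648.5 -30.  209. ]
grey 310 ((628.6204833984375, 88.9699478149414), (53.66392135620117, 49.93896484375), 43.9001350402832) z 223.6
[628.5  88.9 223.5] 278.5 143.5 [628.6  89.  223. ]
bluetop 294 ((644.8333129882812, -30.030662536621094), (50.92526626586914, 51.33986282348633), 43.01976776123047) z 223.9
[644.8 -29.9 223.7] 322.4 137.3 [645.  -29.9 223. ]
front 657 ((466.3494567871094, 4.7000274658203125), (17.334064483642578, 307.5481262207031), 7.986203670501709) z 171.6
hyg 171 ((733.5018310546875, 53.24280548095703), (18.89373779296875, 47.1672248840332), 22.612707138061523) z 232.6
scene px mm [-104.12258683 -338.73080297 2066.05620349] 462.5415980750186
deck 4237 ((648.7684326171875, 28.581161499023438), (245.25851440429688, 321.40130615234375), 7.9966888427734375) z 184.3
blue 209 ((650.3319091796875, -32.41019058227539), (49.16259002685547, 52.68855285644531), 51.150211334228516) z 222.1
[653.  -32.9 220.5] 335.4 219.5 [646.5 -30.5 209. ]
grey 173 ((630.7120361328125, 86.99053955078125), (52.95650100708008, 53.42482376098633), 22.772708892822266) z 222.8
[631.9  85.7 222.8] 366.8 204.8 [632.   85.6 223. ]
bluetop 173 ((650.01123046875, -32.808326721191406), (48.14014434814453, 52.68855285644531), 51.150211334228516) z 222.8
[649.9 -32.5 222.9] 335.2 218.3 [650.  -32.6 223. ]
front 454 ((469.1066589355469, 1.8152008056640625), (22.356285095214844, 308.2093505859375), 8.29862117767334) z 168.9
hyg 122 ((736.3756713867188, 47.73749923706055), (21.551679611206055, 54.33555603027344), 16.30554962158203) z 230.1
```

step_arm(
  series="1 0 0 -1 0 0 0.0196; 1 0 0 -1 0 0 0.0196; 1 0 0 -1 0 0 0.0196",
)

```text
time: 1.5
tool_pos: [136.7, -508.8, 311.4]
tcp_rot: [3.132, 0.0, 0.14]
contact_force: [-0.1, -0.4, -1.0]
grip_width: 72.6
finger_force: 0.0
```

step_arm(
  series="1 1 -1 0 0 0 0; 1 1 -1 0 0 0 0; 1 1 -1 0 0 0 0; 1 1 -1 0 0 0 0",
)

```text
time: 1.9
tool_pos: [205.4, -415.3, 306.6]
tcp_rot: [-3.142, 0.0, 0.143]
contact_force: [-0.3, -0.1, -0.4]
grip_width: 40.3
finger_force: 0.0
```

step_arm(
  series="1 1 -1 0 0 0 0; 1 1 -1 0 0 0 0; 1 1 -1 0 0 0 0; 1 1 -1 0 0 0 0",
)

```text
time: 2.3
tool_pos: [273.1, -326.2, 306.6]
tcp_rot: [3.141, 0.0, 0.142]
contact_force: [-0.2, 0.3, 0.1]
grip_width: 8.6
finger_force: 0.0
```

step_arm(
  series="1 1 -1 0 0 0 0; 1 1 -1 0 0 0 0; 1 1 -1 0 0 0 0; 1 1 -1 0 0 0 0",
)

```text
time: 2.7
tool_pos: [341.2, -236.5, 306.5]
tcp_rot: [3.141, 0.0, 0.141]
contact_force: [-0.5, 0.4, -0.1]
grip_width: 0.6
finger_force: 0.0
```

step_arm(
  series="1 0.44 -0.92 0 0 0 0; 1 0.44 -0.92 0 0 0 0; 1 0.44 -0.92 0 0 0 0",
)

```text
time: 3.0
tool_pos: [365.5, -157.9, 306.6]
tcp_rot: [-3.142, 0.0, 0.141]
contact_force: [-0.8, -0.4, 0.1]
grip_width: 0.3
finger_force: 0.0
```

step_arm(
  series="1 0.44 -0.92 0 0 0 0; 1 0.44 -0.92 0 0 0 0; 1 0.44 -0.92 0 0 0 0",
)

```text
time: 3.3
tool_pos: [390.6, -80.4, 306.6]
tcp_rot: [3.141, -0.0, 0.141]
contact_force: [0.3, -0.3, -0.3]
grip_width: 0.3
finger_force: 0.0
```

step_arm(
  series="1 0.44 -0.92 0 0 0 0; 1 0.44 -0.92 0 0 0 0; 1 0.44 -0.92 0 0 0 0",
)

```text
time: 3.6
tool_pos: [415.6, -2.7, 306.4]
tcp_rot: [3.141, 0.0, 0.141]
contact_force: [-0.1, -1.3, -0.5]
grip_width: 0.5
finger_force: 0.0
```

step_arm(
  series="1 0 0 1 0 0 0; 1 0 0 1 0 0 0; 1 0 0 1 0 0 0",
)

```text
time: 3.9
tool_pos: [412.3, -4.6, 223.4]
tcp_rot: [-3.14, 0.008, 0.138]
contact_force: [0.4, 0.5, 0.6]
grip_width: 0.2
finger_force: 0.0
```

step_arm(
  series="1 0 0 1 0 0 0; 1 0 0 1 0 0 0; 1 0 0 1 0 0 0; 1 0 0 1 0 0 0",
)

```text
time: 4.3
tool_pos: [415.8, -4.0, 148.3]
tcp_rot: [3.141, -0.001, 0.139]
contact_force: [0.4, 0.0, 0.8]
grip_width: 0.3
finger_force: 0.0
```

step_arm(
  series="1 0.2 -0.02 0.06 0 0 0; 1 0.35 -0.02 0.06 0 0 0; 1 0.5 -0.02 0.06 0 0 0; 1 0.6 -0.02 0.06 0 0 0; 1 0.7 -0.02 0.06 0 0 0; 1 0.8 -0.02 0.06 0 0 0; 1 0.9 -0.02 0.06 0 0 0; 1 0.9 -0.02 0.06 0 0 0",
)

```text
time: 5.1
tool_pos: [486.7, 9.2, 141.9]
tcp_rot: [3.141, -0.001, 0.14]
contact_force: [-0.8, -0.9, 0.6]
grip_width: 0.3
finger_force: 0.0
```

step_arm(
  series="1 0.06 0 0 0 0 0; 1 0.12 0 0 0 0 0; 1 0.15 0 0 0 0 0; 1 0.18 0 0 0 0 0; 1 0.2 0 0 0 0 0; 1 0.2 0 0 0 0 0",
)

```text
time: 5.7
tool_pos: [501.9, 11.3, 142.0]
tcp_rot: [3.141, -0.001, 0.14]
contact_force: [0.6, 0.2, -0.8]
grip_width: 0.0
finger_force: 0.0
```

step_arm(
  series="1 0.03 0 0 0 0 0; 1 0.06 0 0 0 0 0; 1 0.09 0 0 0 0 0; 1 0.1 0 0 0 0 0; 1 0.1 0 0 0 0 0",
)

```text
time: 6.2
tool_pos: [502.7, 11.6, 141.8]
tcp_rot: [-3.141, 0.015, 0.14]
contact_force: [-26.1, -6.2, 17.8]
grip_width: 0.2
finger_force: 13.5
```

Run:
```python
from h import *
c=vision.capture("scene"); cv2.imwrite("pics/s2.png",cv2.resize(c["frame"][120:300,200:460,::-1],None,fx=3,fy=3))
```

```text
(no output)
```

View pics/s2.png

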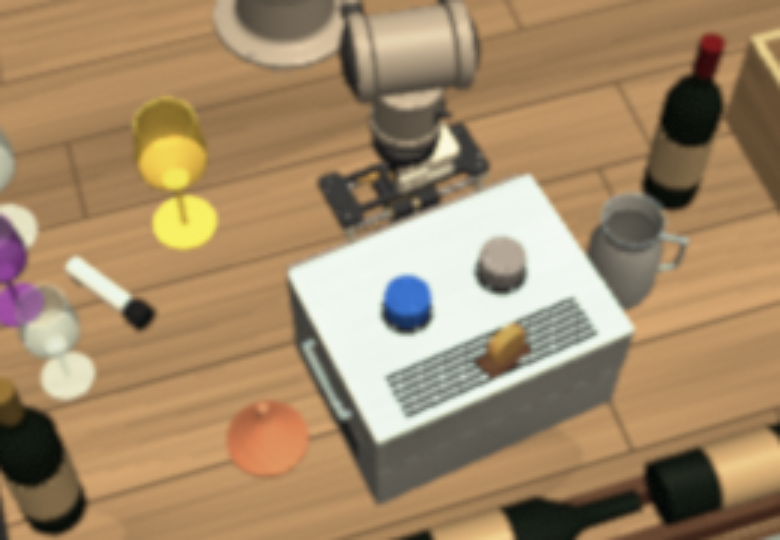

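The drawer front is flush under the deck edge (around (410,200) in the crop) and a hard stop was felt, so it is seated. The blue cap is at (407,300) and untouched. I'll back off, rise, open and turn.

step_arm(
  series="1 -0.3 0 0 0 0 0; 1 -0.6 0 0 0 0 0; 1 -0.6 0 -0.5 0 0 0; 1 -0.6 0 -1 0 0 0; 1 -0.6 0 -1 0 0 0",
)

```text
time: 6.75
tool_pos: [464.6, 5.3, 226.9]
tcp_rot: [3.139, -0.01, 0.14]
contact_force: [0.6, -0.1, 0.3]
grip_width: 0.7
finger_force: 0.0
```

step_arm(
  series="-1 0 0 -0.8 0 0 -0.083; -1 0 0 -0.8 0 0 -0.083; -1 0 0 -0.8 0 0 -0.083; -1 0 0 -0.8 0 0 -0.083; -1 0 0 -0.8 0 0 -0.083; -1 0 0 -0.8 0 0 -0.083",
)

```text
time: 7.35
tool_pos: [461.7, 5.7, 285.4]
tcp_rot: [-3.141, 0.001, 0.659]
contact_force: [-0.6, -1.0, 0.1]
grip_width: 44.0
finger_force: 0.0
```

```bash
cat > go.py <<'E'
from h import *
import sys
o=readout.get_obs(); T=np.array(list(map(float,sys.argv[1:4])))
M=R.from_euler("xyz",o["tcp_rot"]).as_matrix(); print(o["tool_pos"].round(1),o["tcp_rot"].round(3),o["joint_positions"].round(2),"shares",(M.T@(T-o["tool_pos"])/80).round(3))
E
python3 go.py 645.9 -30.3 280
python3 - <<'E'
from h import *
c=vision.capture("top")
F=f(c);M=R.from_rotvec(np.ravel(c["rvec"])).as_matrix(); t=np.ravel(c["tvec"])
v,u=np.mgrid[0:400,0:640]; d=c["depth"]
P=(np.dstack([(u-c["cx"])/F*d,(v-c["cy"])/F*d,d])-t)@M
x,y,z=np.moveaxis(P,2,0); m=(z>155)&(z<177)&(x<560)&(x>430)&(abs(y)<170)
ex=np.array([.9903,.1392]); s=(P[m][:,:2]-[647.5,30.5])@ex
print(m.sum(), np.percentile(s,[2,10,50]) if m.any() else 0)
E
```

```text
[461.7   5.7 285.4] [-3.141e+00  1.000e-03  6.590e-01] [-0.15  0.18  1.58 -0.    1.38  0.76] shares [1.544 1.766 0.066]
121 [-134.76506794 -134.08142008 -127.66363569]
```

step_arm(
  series="-1 0.77 0.88 0 0 0 0; -1 0.77 0.88 0 0 0 0; -1 0.77 0.88 0 0 0 0; -1 0.77 0.88 0 0 0 0",
)

```text
time: 7.8
tool_pos: [553.8, -12.1, 284.5]
tcp_rot: [-3.14, 0.002, 0.66]
contact_force: [-0.4, -0.1, 0.0]
grip_width: 79.6
finger_force: 0.0
```

step_arm(
  series="-1 0.77 0.88 0 0 0 0; -1 0.77 0.88 0 0 0 0; -1 0.77 0.88 0 0 0 0; -1 0.77 0.88 0 0 0 0; -1 0.77 0.88 0 0 0 0",
)

```text
time: 8.3
tool_pos: [644.4, -29.3, 286.8]
tcp_rot: [3.141, -0.0, 0.661]
contact_force: [-0.0, -0.0, 0.4]
grip_width: 91.7
finger_force: 0.0
```

```bash
python3 - <<'E'
from h import *
o=readout.get_obs()
c=vision.capture("wrist"); print({k:c[k] for k in("fovy","cx","cy","mount")})
m=(c["frame"][...,2].astype(int)>c["frame"][...,0].astype(int)+60).astype(np.uint8)
n,L,S,C=cv2.connectedComponentsWithStats(m); i=1+S[1:,4].argmax(); print(S[i],C[i])
cv2.imwrite("pics/w1.png",c["frame"][:,:,::-1])
F=f(c)
def cam2w(u,v,dep):
    a=np.array([u-c["cx"],v-c["cy"]]); r=np.hypot(*a); th=r/F; d=np.r_[a/r*np.tan(th),1]*dep
    p=(c["mount"]@np.r_[d,1])[:3]; return R.from_euler("xyz",o["tcp_rot"]).as_matrix()@p+o["tool_pos"]
mm=L==i; vv,uu=np.nonzero(mm)
Q=np.array([cam2w(u,v,c["depth"][v,u]) for u,v in zip(uu,vv) if c["depth"][v,u]>0])
T=Q[Q[:,2]>np.percentile(Q[:,2],90)-4]; print(len(Q),len(T),T.mean(0).round(1),cv2.minEnclosingCircle(T[:,:2].astype(np.float32)),np.percentile(Q[:,2],[5,50,95]).round(1))
E
python3 go.py 645.9 -30.3 193
```

```text
{'fovy': 65.70646984690485, 'cx': 324.27818710297487, 'cy': 200.4072816336464, 'mount': array([[ 2.08327922e-04, -9.62000440e-01, -2.73047815e-01,
         7.24517062e+01],
       [ 9.99999931e-01,  1.16132264e-04,  3.53815753e-04,
         8.09757721e-01],
       [-3.08661249e-04, -2.73047870e-01,  9.62000398e-01,
        -1.59036574e+02],
       [ 0.00000000e+00,  0.00000000e+00,  0.00000000e+00,
         1.00000000e+00]])}
[ 293  177   71   69 3780] [327.63439153 211.5952381 ]
3761 3671 [646.7 -31.8 224.5] ((645.7809448242188, -32.38178634643555), 26.923948287963867) [222.9 224.5 225.8]
[644.4 -29.3 287.2] [ 3.141e+00 -1.000e-03  6.610e-01] [-0.16  0.54  1.04 -0.    1.56  0.75] shares [0.007 0.02  1.177]
```

View pics/w1.png

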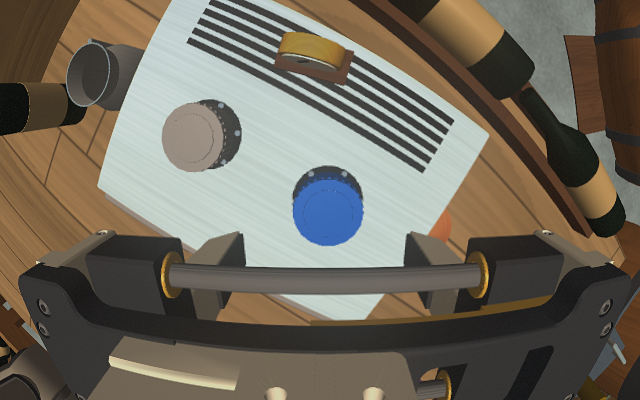

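The wrist view shows the blue cap at (328,212), between the open fingers at (225,270) and (425,270), with both paths clear. The measured centre is (646,-31), so I descend and grip.

step_arm(
  series="-1 0 0.03 0.3 0 0 0; -1 0 0.03 0.6 0 0 0; -1 0 0.03 0.6 0 0 0",
)

```text
time: 8.65
tool_pos: [644.5, -31.1, 235.8]
tcp_rot: [-3.138, 0.004, 0.661]
contact_force: [-1.2, 0.2, -0.7]
grip_width: 91.9
finger_force: 0.0
```

step_arm(
  series="-1 0 0 0.3 0 0 0; -1 0 0 0.58 0 0 0; -1 0 0 0.58 0 0 0; 0.6 0 0 0.58 0 0 0; 1 0 0 0.58 0 0 0; 1 0 0 0.58 0 0 0; 1 0 0 0.58 0 0 0; 1 0 0 0.58 0 0 0; 1 0 0 0.58 0 0 0; 1 0 0 0.58 0 0 0",
)

```text
time: 9.65
tool_pos: [647.1, -31.7, 191.9]
tcp_rot: [3.141, -0.0, 0.661]
contact_force: [-1.2, -0.2, 3.0]
grip_width: 53.7
finger_force: 30.0
```

```bash
python3 -c "
from h import *
o=readout.get_obs();print(o)"
```

```text
{'time': 9.65, 'joint_positions': array([-1.67084552e-01,  5.96028465e-01,  1.20475727e+00,  5.17030317e-06,
        1.34026966e+00,  7.42573928e-01]), 'dq': array([-2.19396683e-04, -4.42132950e-04,  5.83397059e-06,  2.14396721e-03,
       -1.23104518e-03,  4.12773145e-04]), 'tau': array([-1.22424653e-01, -5.45779395e+01, -2.44670999e+01,  1.00794132e-02,
       -2.80247536e-01, -1.42275743e-02]), 'tool_pos': array([647.08262837, -31.65437941, 191.92383694]), 'tcp_rot': array([ 3.14120024e+00, -3.67000805e-04,  6.61136738e-01]), 'contact_force': array([-1.23798335, -0.18837316,  2.96223843]), 'moment': array([ 0.05835723,  0.14304961, -0.05768595]), 'finger_force': 30.000433665700257, 'grip_width': 53.66333304057227}
```

step_arm(
  series="1 0 0 0 0 0 -0.007; 1 0 0 0 0 0 -0.014; 1 0 0 0 0 0 -0.022; 1 0 0 0 0 0 -0.022",
)

```text
time: 10.05
tool_pos: [647.0, -30.5, 191.9]
tcp_rot: [-3.14, -0.002, 0.799]
contact_force: [-1.1, 5.2, 4.4]
grip_width: 54.2
finger_force: 30.0
```

```bash
python3 -c "
from h import *
o=readout.get_obs();print(o['tcp_rot'],o['moment'],o['contact_force'],o['joint_positions'][5])"
```

```text
[-3.14033545e+00 -1.66122658e-03  7.98880815e-01] [ 0.8734703   0.23141786 -0.90190919] [-1.07397478  5.17909365  4.35110435] 0.60498868249376
```

A −0.9 N·m resistance shows counter-clockwise is the stopped way. I'll try clockwise.

step_arm(
  series="1 0 0 0 0 0 0.011; 1 0 0 0 0 0 0.022; 1 0 0 0 0 0 0.033; 1 0 0 0 0 0 0.044; 1 0 0 0 0 0 0.055; 1 0 0 0 0 0 0.055",
)

```text
time: 10.65
tool_pos: [647.1, -32.1, 191.9]
tcp_rot: [3.141, -0.0, 0.452]
contact_force: [-0.6, -0.8, 3.6]
grip_width: 53.9
finger_force: 30.0
```

```bash
python3 -c "
from h import *
o=readout.get_obs();print(o['tcp_rot'],o['moment'],o['contact_force'],o['joint_positions'][5])"
```

```text
[ 3.14053569e+00 -1.57317888e-04  4.52477121e-01] [-0.02551394  0.08846153 -0.01295282] [-0.62363819 -0.7512763   3.64826132] 0.9510999101663924
```

Clockwise is free. The remaining turn to about 80° is 1.11 rad.

step_arm(
  series="1 0 0 0 0 0 0.018; 1 0 0 0 0 0 0.036; 1 0 0 0 0 0 0.054; 1 0 0 0 0 0 0.072; 1 0 0 0 0 0 0.09; 1 0 0 0 0 0 0.108; 1 0 0 0 0 0 0.126; 1 0 0 0 0 0 0.144; 1 0 0 0 0 0 0.162; 1 0 0 0 0 0 0.177; 1 0 0 0 0 0 0.177; 1 0 0 0 0 0 0.177",
)

```text
time: 11.85
tool_pos: [647.3, -31.8, 191.9]
tcp_rot: [-3.141, -0.001, -0.655]
contact_force: [0.2, 0.0, 5.5]
grip_width: 54.0
finger_force: 30.0
```

```bash
python3 -c "
from h import *
o=readout.get_obs();print(o['tcp_rot'],o['moment'],o['contact_force'],o['joint_positions'][5],o['grip_width'])"
```

```text
[-3.14124507e+00 -1.05396076e-03 -6.54972919e-01] [ 0.09113405  0.04331131 -0.05679331] [0.24374368 0.04737319 5.4988462 ] 2.058665904460431 54.012938683092834
```

Free all the way. I'll lift gently by 12 mm first and check the force.

step_arm(
  series="1 0 0 -0.05 0 0 0; 1 0 0 -0.1 0 0 0; 1 0 0 -0.15 0 0 0; 1 0 0 -0.15 0 0 0",
)

```text
time: 12.25
tool_pos: [647.3, -31.7, 204.1]
tcp_rot: [-3.141, -0.001, -0.658]
contact_force: [0.9, 1.1, -0.9]
grip_width: 53.6
finger_force: 30.0
```

step_arm(
  series="1 0 0 -0.1 0 0 0; 1 0 0 -0.25 0 0 0; 1 0 0 -0.4 0 0 0; 1 0 0 -0.55 0 0 0; 1 0 0 -0.7 0 0 0; 1 0 0 -0.85 0 0 0; 1 0 0 -1 0 0 0; 1 0 0 -1 0 0 0; 1 0 0 -1 0 0 0; 1 0 0 -1 0 0 0; 1 0 0 -1 0 0 0",
)

```text
time: 13.35
tool_pos: [646.7, -31.6, 282.6]
tcp_rot: [3.141, 0.001, -0.658]
contact_force: [0.6, 0.3, 0.7]
grip_width: 53.9
finger_force: 30.0
```

Run:
```python
from h import *
c=vision.capture("scene"); cv2.imwrite("pics/s3.png",cv2.resize(c["frame"][100:310,180:460,::-1],None,fx=2.8,fy=2.8))
```

```text
(no output)
```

View pics/s3.png

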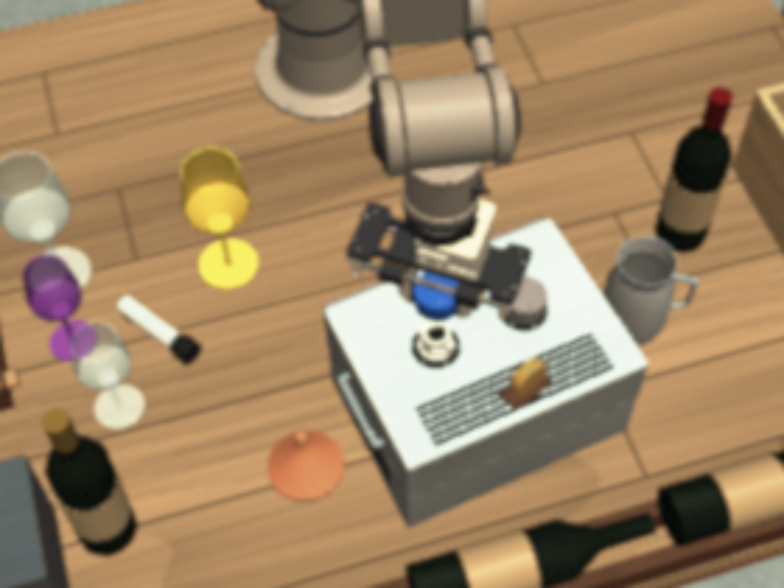

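The blue cap is held at (437,292) above the bare neck at (436,344). The grey cap (525,302) and everything else stand in place, so I'm handing in.

```bash
python3 -c "
from plant import order
print(order.close_job())"
```

```text
the job is handed in; nothing more can be done
None
```

The job is handed in: the drawer is home and seated, and the blue cap came loose clockwise and is held about 90 mm above its neck. The grey cap and everything else look undisturbed; no verdict came back.

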